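Hold a square in the corner of a model tower bay

ROBOT

A 6-joint arm with a two-finger parallel gripper is mounted at the origin on the work surface. World frame = base frame: x ahead of the robot, y to its left, z up, the work surface at z = 0. Lengths are in mm, angles in degrees, forces in N, time in s.
With the tool pointing down it reaches from about 350 to 850 mm from the base axis. Payload 8.1 kg.
Tool frame: the origin (TCP) lies midway between the tips of the shut fingers; the grasp point (between the pads) lies 19 mm behind it; x points along the fingers, y is the direction in which the jaws open and shut, and the axes are right-handed (so a half turn about x gives the same grasp; the last joint's range is limited). The gripper opens to 85 mm and grips with 20 to 120 N. Pads are 22 mm wide; open, the fingers measure 114 mm over their backs; the gripper's body (76 mm by 85 mm) begins 54 mm behind the grasp point. The pads swing forward as they close: fully open they stand 13 mm farther back than shut.
Start: joints at [58.591, 7.471, 85.268, -0, 87.261, -4.893], TCP at [267.854, 536.898, 231.292] pointing down, gripper open.
Joint ranges: [-169.43, 169.43], [-51.17, 129.36], [1.28, 143.12], [-76.62, 256.62], [0, 156.53], [-152.29, 152.29]. Speed limits (degrees/s): [136.94, 136.94, 159.86, 180, 180, 180].

INTERFACE

Orientations are given as [roll, pitch, yaw] about the fixed x, y, z axes, in that order (R = Rz(yaw) Ry(pitch) Rx(roll)).
In Python, from bench import r gives the robot as it stands.
- The arm moves only by the tool move_arm, never from a script. Its argument "deltas" is a list of rows, each a list of 2 entries, a list of its own where there are three numbers: the shift along the tool's x, y, z in mm, then the turn about the tool's x in degrees. A call has 1 to 12 rows; each row is the pose to reach, as a shift and turn from the pose measured when the call began, along the tool's axes at that moment; what a row does not reach only later rows make up. A row lasts 1/8 s, in which the tool goes at most 62.5 mm and 10.7 degrees, less where a joint would pass 70% of its speed; a pose out of reach is approached as far as the arm can. A call with a gripper value outside its range is refused whole. "jaw" is the opening, from -1 (shut) to 1 (fully open), set as the call begins (left out, the last holds). The fingers move at their own pace and stop on an object; "squeeze" is the grip in N (left out, the last holds). Time passes only in rows, so rows that repeat a pose let the fingers close. It gives the time, the measured TCP pose, the force and the opening at its end, in the units of the state.
- r.sense(): the state, without advancing time (a new reading comes with each control period).
- r.snapshot(name): name is "side" or "top" or "wrist"; returns (picture, depth): 384x512x3 uint8, red, green, blue; 384x512 float32, mm along the optical axis (not along the pixel's ray), 0 where there is no reading.
- r.get_calibration(name): a dict with "fovy" (degrees; the focal length in pixels is half the picture's height over the tangent of half this angle, whatever the lens; pixels are square), "cx", "cy" (the principal point, pixels), "position" and "attitude" of the camera in the world; the wrist camera has in their place "tool_from_camera" (4x4, takes a point from camera to tool coordinates, whose origin is the TCP and whose axes are the tool frame's). Camera axes: x right, y down, z forward; pixel columns grow to the right and rows downward; lengths in mm; the calibration is good to about 2 mm. A picture is of the moment at which its call begins: read the wrist's pose just before it. get_calibration takes no time and is no camera call.
- r.hand_in(): hands the job in, once; it reports no verdict.
The state is a dict: "time": time; "joint_pos": joint angles; "qd": joint speeds; "joint_efforts": joint torques, N m; "tool_pos": TCP position; "tcp_rot": TCP orientation; "ft_force": force on the tool from outside, world axes, zero at the start; "wrist_torque": the same for the moment, N m; "finger_gap": finger opening in mm.
Only numpy, scipy, OpenCV 4.12 (cv2) and the standard library are available. Lean on these libraries where they do the work, as an engineer would, in place of code of your own. Each camera call takes 0.05 s, during which the arm holds its last target. There are 200 camera calls.

TASK

Slide the flat L-shaped aluminium square straight up out of its slot in the wooden rack, then set it into the inside corner of the cream bay frame: its bottom edge flat on the sill, its upright edge flat against the jamb, in line with the frame and with no visible gap along either edge. Keep hold of it and finish while still pressing it firmly into the corner, both down onto the sill and against the jamb; do not let go. Leave everything else where it is.

Things in the scene. Friction and masses are not known exactly. Their poses are not given: they have to be found in the camera images.
- square_grip (a point): Grip point on the loose aluminium square (see square): middle of its upright arm's width and thickness, 18 mm from the heel edge, 115 mm above the bottom edge, 25 mm below the top. Pinch here from above across the 8 mm thickness. x: across the thickness, y: towards the heel edge, z: up.
- square_heel (a point): The square's outer heel corner: bottom end of its upright outer edge, mid-thickness. Lies 18 mm in +y and 115 mm below square_grip. Same axes.
- square_toe (a point): The far end of the square's bottom edge, 110 mm in -y from the heel. Same axes.
- square_top (a point): The upper end of the square's upright outer edge, 140 mm above the heel. Same axes.
- square: Loose flat L, 8 mm thick (x), 0.11 to 0.18 kg, upright in any of the rack's three slots, bottom edge 10 mm above the table. Upright arm 36 mm wide (y), 140 mm tall, at its +y end; bottom arm 32 mm tall points to -y; bottom edge 110 mm long. Origin: middle of the bottom edge. square_grip lies 37 mm in +y, 115 mm up.
- rack: Fixed wooden rack, 146 (x) by 136 (y) by 35 mm tall, origin at the centre of its underside. Slots along y at x = -42, 0, +42 mm, 10.5 mm wide, 120 mm long, 25 mm deep, closed at both ends. The other two hold flat traceried panels 106 mm long, tops up to 85 mm above the table, which stay there.
- frame: Fixed rigid bay frame: plywood board 110 (x) by 210 (y) by 12 mm carrying sill and jamb. Origin: centre of the board's underside. Same axes as corner.
- sill: Cream sill of the frame, 62 mm wide (x), 190 mm long (y), top face 28 mm above the table. Origin: centre of its underside, 12 mm above the table.
- jamb: Cream upright post on the sill's +y end, 44 mm wide (x), 30 mm thick (y), 115 mm tall, top 143 mm above the table. Its working face looks to -y. Origin: centre of its underside, 15 mm behind that face, at sill-top height.
- corner (a point): The inside corner: where sill top meets the jamb's working face, mid-width. x: along the corner line, y: into the jamb, z: up. The square's heel belongs here, its y along this y. Rigid: a push of a few mm beyond contact builds up the pressing force.
There are look-alikes about, which are no part of the job. Leave any green or yellow look-alike of the square alone. There is more than one size of the rack; the job needs the larger.

How it is judged (in metres and radians):
On the way, in this order (a step that is already met when the one before it is completed fails the run):
1. the square is held in the fingers, upright, clear above the rack (contact force between the fingers and square above 1 N and z of each of square_heel, square_toe in the frame of rack above 0.04 m and contact force between square and rack below 0.1 N), for 0.2 s.
2. the square is pressed home in the corner, held in the fingers (y of square_heel in the frame of corner between -0.0025 and 0.003 m and y of square_top in the frame of corner above -0.0025 m and z of square_heel in the frame of corner between -0.003 and 0.0025 m and z of square_toe in the frame of corner below 0.0025 m and angle between the y axis of square_grip and the y axis of corner, either way round below 0.07 rad and contact force between square and jamb above 2 N and contact force between square and sill above 3 N and contact force between the fingers and square above 2 N), for 0.5 s.
At the end, for the whole second after the job is handed in: Through the last second the fingers hold the square (over 2 N); it presses the jamb with over 2 N and the sill with over 3 N; both ends of its upright edge are within 2.5 mm of the jamb face, both ends of its bottom edge within 2.5 mm of the sill, its plane within 4 degrees of the frame's (all of step 2); the arm keeps its last pose, push and grip.
It fails at once if another thing is moved by more than 25 mm (distance of any of panel_a, panel_b, finial, tape_roll, paint_tin, screwdriver, brush from where it was at the start of the episode above 0.025 m).
It also fails if it takes over 46 s, if anything falls off the work surface, if the arm or the gripper's body presses on something with over 40 N, if the wrist force passes 120 N, or if a joint passes its speed limit or range.

## Working session

There is one attempt and no reset: what is moved stays moved. The work goes in short steps, Python scripts to look and compute and a tool call to move; the robot and the scene stay as the last step left them, time stands still between calls to the robot, and variables do not carry over. Pictures are saved under pics/ and viewed, about 8 in all and at most 12, crops included, and the job is handed in when it is done.

Besides the shell and the picture viewer there is one more tool, called after ">>>" as name([rows], argument=value, ...), one row to a line, values as JSON. move_arm: Moves the arm, as the interface text tells. Its arguments: {"type":"object","properties":{"deltas":{"type":"array","items":{"type":"array"}},"jaw":{"type":"number"},"squeeze":{"type":"number"}},"required":["deltas"]}

```bash
mkdir -p pics; cat > h.py <<'E'
import numpy as np, cv2
from scipy.spatial.transform import Rotation as R
from bench import r
def cam(n):
    c=r.get_calibration(n); f=192/np.tan(np.radians(c['fovy']/2))
    if 'tool_from_camera' in c:
        s=r.sense(); T=np.eye(4);T[:3,:3]=R.from_euler('xyz',s['tcp_rot'],degrees=True).as_matrix();T[:3,3]=s['tool_pos']
        T=T@np.array(c['tool_from_camera'])
    else:
        T=np.eye(4); a=np.array(c['attitude'])
        T[:3,:3]=a if a.shape==(3,3) else R.from_euler('xyz',a,degrees=True).as_matrix(); T[:3,3]=c['position']
    return T,f,c['cx'],c['cy']
def cloud(C,d):
    T,f,cx,cy=C; v,u=np.mgrid[:384,:512]
    p=np.stack([(u-cx)/f*d,(v-cy)/f*d,d],-1)
    return p@T[:3,:3].T+T[:3,3]
def onplane(C,u,v,z):
    T,f,cx,cy=C; q=T[:3,:3]@np.array([(u-cx)/f,(v-cy)/f,1]); return T[:3,3]+q*(z-T[2,3])/q[2]
def save(n,k):
    C=cam(n); im,d=r.snapshot(n); np.savez(f'{k}.npz',im=im,d=d,T=C[0],f=C[1],cx=C[2],cy=C[3]); cv2.imwrite(f'pics/{k}.png',im[:,:,::-1]); return C,im,d
def load(k):
    z=np.load(f'{k}.npz'); return (z['T'],float(z['f']),float(z['cx']),float(z['cy'])),z['im'],z['d']
E
python3 - <<'E'
from h import *
print(r.sense())
for n in ['side','top','wrist']:
    print(r.get_calibration(n)); save(n,n+'0')
a=[cv2.imread(f'pics/{n}0.png') for n in ['side','top']]
cv2.imwrite('pics/both.png',np.vstack([cv2.resize(x,(400,300)) for x in a]))
E
```

```text
{'time': 0.0, 'joint_pos': array([ 5.85926178e+01,  7.51357077e+00,  8.53300464e+01, -7.13179246e-04,
        8.72616602e+01, -4.89296614e+00]), 'qd': array([-0.08752349, -0.00965044, -0.05251304,  0.0031233 , -0.04058324,
        0.07722736]), 'joint_efforts': array([-4.88066271e-04, -5.69439912e+01, -5.00522482e+01, -5.85754351e-04,
        1.57836353e-02,  3.76346421e-06]), 'tool_pos': array([267.54741553, 536.42735893, 230.25310871]), 'tcp_rot': array([ -94.50531143,   89.89472028, -121.0196928 ]), 'ft_force': array([0.49908135, 0.18980304, 0.20866559]), 'wrist_torque': array([-0.01531658, -0.04188561, -0.02415212]), 'finger_gap': 85.25692314227442}
{'fovy': 52.7690525591404, 'cx': 255.29459200171627, 'cy': 189.40658544334792, 'position': array([  81.02576072, -637.01192591,  903.48993734]), 'attitude': array([-134.40879542,   -0.21729338,  -26.63992162])}
{'fovy': 54.07290353153205, 'cx': 258.24017797466956, 'cy': 194.69308541755512, 'position': array([ 312.48475975,   60.20763771, 1080.09224863]), 'attitude': array([-171.86882852,   -0.28960495,  -91.08501452])}
{'fovy': 63.31946883001783, 'cx': 261.40057407185225, 'cy': 191.53120495023117, 'tool_from_camera': array([[-8.53341513e-04, -2.89745495e-01,  9.57103349e-01,
        -1.42872693e+02],
       [ 9.99999567e-01,  1.08182258e-04,  9.24337447e-04,
        -3.61670176e-01],
       [-3.71364213e-04,  9.57103723e-01,  2.89745278e-01,
        -7.39459207e+01],
       [ 0.00000000e+00,  0.00000000e+00,  0.00000000e+00,
         1.00000000e+00]])}
```

View pics/top0.png

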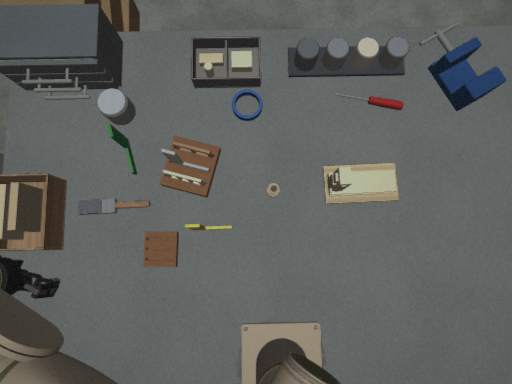

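View pics/side0.png

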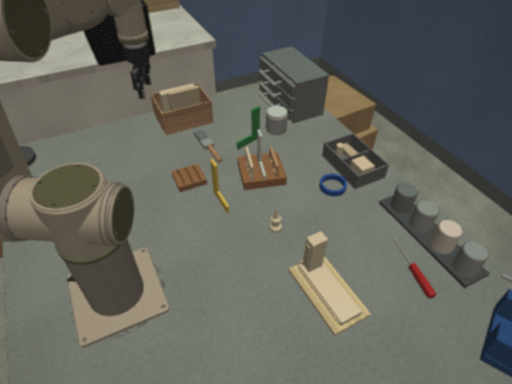

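The top view shows the rack at about (190,165), with the grey square in its middle slot and its heel at the left (165,153). The frame is at (360,183), with its jamb at the left end (340,180). The small rack and the green and yellow look-alikes stand apart from these.

```bash
python3 - <<'E'
from h import *
for k in ['top0','side0']:
    C,im,d=load(k); P=cloud(C,d); z=P[...,2]
    def rep(name,x0,x1,y0,y1,z0,z1):
        m=(d>0)&(P[...,0]>x0)&(P[...,0]<x1)&(P[...,1]>y0)&(P[...,1]<y1)&(z>z0)&(z<z1)
        q=P[m]
        if len(q)<5: print(name,len(q)); return
        print(k,name,len(q),q.mean(0).round(1),[np.round(t,1) for t in cv2.minAreaRect(q[:,:2].astype(np.float32))])
    if k=='top0':
        for uv in [(190,165),(360,183),(165,153),(340,180)]: print(P[uv[1],uv[0]].round(0))
        c=P[165,190]; f=P[183,360]
    B=lambda c,s:(c[0]-s,c[0]+s,c[1]-s,c[1]+s)
    rep('racktop',*B(c,110),28,42); rep('squaretop',*B(c,110),125,165)
    rep('sill',*B(f,130),20,36); rep('board',*B(f,140),7,17);rep('jamb',*B(f,140),135,150);rep('table',*B(f,140),-8,5)
    # jamb face in side
E
```

```text
[549. 243.  42.]
[ 490. -237.   31.]
[559. 290. 138.]
[ 480. -155.  143.]
top0 racktop 1806 [546.2 240.7  35.3] [array([550.9, 244.5]), array([137.4, 146.4]), np.float64(74.0)]
top0 squaretop 77 [558.8 278.  144.6] [array([560.2, 279.6]), array([36.3,  8. ]), np.float64(75.3)]
top0 sill 1215 [ 491.8 -263.4   27.9] [array([ 494.5, -241.5]), array([ 70.4, 194.2]), np.float64(1.8)]
top0 board 1046 [ 488.6 -239.7   12.4] [array([ 494.5, -243.3]), array([250.7, 210.4]), np.float64(1.8)]
top0 jamb 218 [ 492.  -167.5  143.3] [array([ 491.9, -168.6]), array([31.6, 43.5]), np.float64(89.5)]
top0 table 6221 [ 484.6 -232.2    0.5] [array([ 490.4, -236.8]), array([280., 280.]), np.float64(0.0)]
side0 racktop 938 [544.5 235.8  34.7] [array([549.3, 243.3]), array([142.8, 146.5]), np.float64(74.5)]
side0 squaretop 40 [556.8 274.1 142.4] [array([559.2, 278.6]), array([40.6,  8.4]), np.float64(73.3)]
side0 sill 1612 [ 489.9 -258.7   27.1] [array([ 492.6, -243.1]), array([ 72.1, 190.8]), np.float64(1.8)]
side0 board 1216 [ 482.2 -263.8   11.5] [array([ 493.6, -242.8]), array([112.1, 211.1]), np.float64(1.7)]
side0 jamb 202 [ 489.9 -169.5  142.1] [array([ 491.5, -168.3]), array([46. , 31.5]), np.float64(1.2)]
side0 table 6787 [ 4.763e+02 -2.566e+02 -4.000e-01] [array([ 490.4, -236.9]), array([280. , 279.8]), np.float64(0.0)]
```

```bash
cat >> h.py <<'E'
def plan(xyz,yaw):
    "tool-axis shift to xyz and turn about tool x making tool y parallel to (cos yaw, sin yaw)"
    s=r.sense(); M=R.from_euler('xyz',s['tcp_rot'],degrees=True).as_matrix()
    sh=M.T@(np.array(xyz)-s['tool_pos']); t=M.T@np.array([np.cos(np.radians(yaw)),np.sin(np.radians(yaw)),0])
    a=np.degrees(np.arctan2(t[2],t[1])); a=(a+90)%180-90
    print('pos',s['tool_pos'].round(1),'yaw_y',np.degrees(np.arctan2(M[1,1],M[0,1])).round(2),'xdir',M[:,0].round(3),'shift',sh.round(1),'turn',a.round(1),'q',s['joint_pos'].round(0),'F',s['ft_force'].round(1))
    print('tool y',M[:,1].round(3),'tool z',M[:,2].round(3))
E
python3 - <<'E'
from h import *
plan([560,279,230],-15)
E
```

```text
pos [267.6 536.5 230.5] yaw_y 63.48 xdir [-0.001 -0.001 -1.   ] shift [  0.6 -99.9 376.6] turn 78.5 q [59.  8. 85. -0. 87. -5.] F [0.1 0.1 0. ]
tool y [ 0.446  0.895 -0.001] tool z [ 0.895 -0.446 -0.   ]
```

>>> move_arm([
  [[0,-12,47],10],
  [[0,-25,94],20],
  [[0,-37,141],30],
  [[0,-50,188],40],
  [[0,-62,235],50],
  [[0,-75,282],60],
  [[0,-87,329],70],
  [[0,-100,377],78.5],
  [[0,-100,377],78.5],
  [[0,-100,377],78.5],
], jaw=1, squeeze=60)

```text
time: 1.4
tool_pos: [559.9, 278.8, 230.0]
tcp_rot: [-43.0, 89.9, -148.0]
ft_force: [-0.1, -0.3, 1.2]
finger_gap: 85.4
```

```bash
python3 - <<'E'
from h import *
plan([560,279,106],-15)
for k,n in (('w1','wrist'),('t1','top'),('s1','side')):
    C,im,d=save(n,k); P=cloud(C,d); z=P[...,2]
    for nm,lo,hi in (('rack',30,40),('sq',125,160)):
        m=(d>0)&(abs(P[...,0]-555)<110)&(abs(P[...,1]-260)<110)&(z>lo)&(z<hi); q=P[m]
        if nm=='sq': q=q[np.abs((q[:,:2]-[560,279])@[.966,-.26])<15]; q=q[np.abs((q[:,:2]-[560,279])@[.26,.966])<30]
        if len(q)>5: print(k,nm,len(q),q.mean(0).round(1),[np.round(t,1) for t in cv2.minAreaRect(q[:,:2].astype(np.float32))],np.percentile(q[:,2],[50,90,98]).round(1))
E
```

```text
pos [559.9 278.8 230. ] yaw_y -14.97 xdir [-0.002 -0.001 -1.   ] shift [124.    0.2  -0.4] turn 0.0 q [22. 12. 81. -0. 88. 37.] F [-0.1 -0.3  1.2]
tool y [ 0.966 -0.258 -0.002] tool z [-0.258 -0.966  0.002]
w1 rack 10946 [551.7 252.   35.1] [array([549.5, 246.1]), array([137.2, 146.4]), np.float64(74.0)] [35.1 36.1 36.7]
w1 sq 562 [560.3 283.9 148.4] [array([559.7, 281.5]), array([36.3,  8.1]), np.float64(73.9)] [150.  151.  151.5]
t1 rack 1057 [558.1 216.4  35.3] [array([550.5, 242.8]), array([133.4, 146.8]), np.float64(74.5)] [35.4 37.8 39.2]
s1 rack 879 [544.8 236.7  34.7] [array([550.3, 245.5]), array([141.8, 146.4]), np.float64(74.4)] [34.7 37.1 38.7]
s1 sq 40 [557.  274.7 142. ] [array([558.4, 277.5]), array([37.1,  8.2]), np.float64(73.3)] [144.9 150.4 152.3]
```

View pics/w1.png

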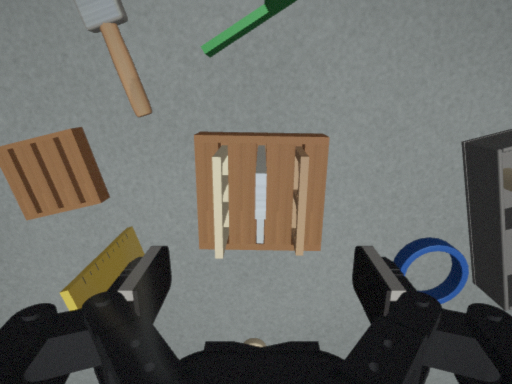

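>>> move_arm([
  [[40,0,-1],1],
  [[80,0,-1],1],
  [[110,0,-1],1],
  [[124,0,-1],1],
  [[124,0,-1],1],
])

```text
time: 2.17
tool_pos: [558.7, 281.0, 105.9]
tcp_rot: [-41.4, 89.8, -147.2]
ft_force: [0.9, 0.2, -0.0]
finger_gap: 85.8
```

>>> move_arm([
  [[0,0,0],0],
  [[0,0,0],0],
  [[0,0,0],0],
  [[0,0,0],0],
  [[0,0,0],0],
  [[0,0,0],0],
  [[0,0,0],0],
  [[0,0,0],0],
], jaw=-1, squeeze=60)

```text
time: 3.18
tool_pos: [559.0, 281.1, 106.3]
tcp_rot: [-38.1, 89.9, -144.0]
ft_force: [1.2, 0.1, 5.3]
finger_gap: 7.4
```

```bash
python3 - <<'E'
from h import *
plan([560,280,170],-16); print(r.sense()['finger_gap'],r.sense()['wrist_torque'])
E
```

```text
pos [559.  281.1 106.3] yaw_y -15.82 xdir [-0.002 -0.001 -1.   ] shift [-63.7   1.2   0.9] turn 0.2 q [22. 17. 88. -0. 75. 38.] F [1.2 0.1 5.3]
tool y [ 0.962 -0.273 -0.001] tool z [-0.273 -0.962  0.002]
7.38013121140875 [ 0.09535537 -0.19679219 -0.01025985]
```

>>> move_arm([
  [[-8,0,0],0],
  [[-20,0,0],0],
  [[-35,0,0],0],
  [[-60,0,0],0],
  [[-90,0,0],0],
  [[-120,0,0],0],
  [[-150,0,0],0],
  [[-150,0,0],0],
  [[-150,0,0],0],
  [[-150,0,0],0],
])

```text
time: 4.42
tool_pos: [558.4, 281.0, 254.3]
tcp_rot: [-46.3, 89.7, -152.1]
ft_force: [0.3, -0.3, -1.0]
finger_gap: 7.6
```

```bash
python3 - <<'E'
from h import *
plan([493.5,-235,250],1.6); print(r.sense()['finger_gap'],r.sense()['wrist_torque'])
C,im,d=save('wrist','w2')
E
```

```text
pos [558.4 281.  254.3] yaw_y -15.82 xdir [-0.005 -0.002 -1.   ] shift [  5.9  78.2 514.1] turn -17.4 q [22. 11. 79. -0. 90. 38.] F [ 0.3 -0.3 -1. ]
tool y [ 0.962 -0.273 -0.004] tool z [-0.273 -0.962  0.004]
7.646585677420856 [ 0.0950048  -0.02874474  0.03445593]
```

View pics/w2.png

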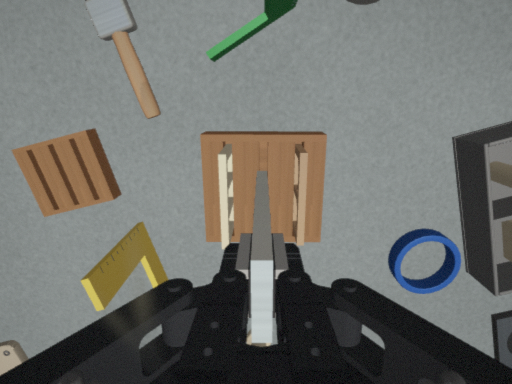

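The square is in the fingers, with its heel edge running straight from (262,172) to (262,260), and the middle slot is empty. Next I carry it over to the frame.

>>> move_arm([
  [[-8,5,30],-1],
  [[-10,12,78],-3],
  [[-10,19,128],-5],
  [[-10,27,178],-7],
  [[-10,35,228],-9],
  [[-10,42,278],-11],
  [[-10,50,328],-13],
  [[-10,58,378],-15],
  [[-10,66,428],-17],
  [[-10,73,478],-17.4],
  [[-10,77,506],-17.4],
  [[-10,78,514],-17.4],
])

```text
time: 5.98
tool_pos: [492.6, -236.1, 264.9]
tcp_rot: [-77.3, 89.6, -165.9]
ft_force: [0.1, 0.3, -1.3]
finger_gap: 7.3
```

>>> move_arm([
  [[0,0,0],0],
  [[0,0,0],0],
])

```text
time: 6.22
tool_pos: [492.6, -235.1, 264.4]
tcp_rot: [-84.8, 89.6, -173.3]
ft_force: [0.6, -0.2, -2.0]
finger_gap: 7.2
```

```bash
python3 - <<'E'
from h import *
plan([493.8,-235,145],1.6); print(r.sense()['finger_gap'],r.sense()['wrist_torque'])
C,im,d=save('wrist','w3'); P=cloud(C,d)
for nm,lo,hi in (('sill',23,33),('board',8,17),('jamb',138,148)):
    m=(d>0)&(abs(P[...,0]-493)<90)&(abs(P[...,1]+240)<130)&(P[...,2]>lo)&(P[...,2]<hi); q=P[m]
    if len(q)>5: print(nm,len(q),q.mean(0).round(1),[np.round(t,1) for t in cv2.minAreaRect(q[:,:2].astype(np.float32))])
E
```

```text
pos [ 492.6 -235.1  264.4] yaw_y 1.5 xdir [-0.007 -0.001 -1.   ] shift [ 1.194e+02  2.000e+00 -1.000e-01] turn -0.1 q [-31.  -1.  91.  -0.  91. -32.] F [ 0.6 -0.2 -2. ]
tool y [ 1.     0.026 -0.007] tool z [ 0.026 -1.     0.001]
7.169926391686147 [-0.00029316 -0.01909083 -0.03807947]
sill 4549 [ 493.6 -250.9   28. ] [array([ 492.9, -242. ]), array([ 69.7, 190.2]), np.float64(1.6)]
board 5034 [ 492.7 -229.2   12.1] [array([ 492.8, -241.5]), array([110.2, 209.2]), np.float64(1.6)]
jamb 2041 [ 490.8 -167.1  143.2] [array([ 490.8, -167.3]), array([44.1, 29.3]), np.float64(1.5)]
```

View pics/w3.png

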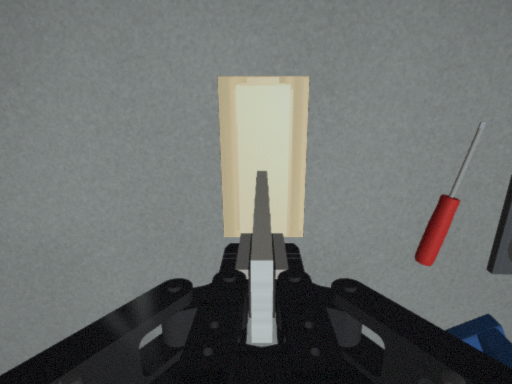

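```bash
python3 - <<'E'
from h import *
for k in('w2','w3'):
    C,im,d=load(k); c=r.get_calibration('wrist'); T=np.array(c['tool_from_camera'])
    P=cloud((T,C[1],C[2],C[3]),d)
    for v in (174,180,190,200,210,220,230,240,250,256,262): print(k,v,P[v,262].round(1))
E
```

```text
w2 174 [ 84.5   0.3 -18.7]
w2 180 [ 65.9   0.3 -18.9]
w2 190 [ 42.2   0.3 -18.7]
w2 200 [ 22.6   0.3 -18.7]
w2 210 [  6.6   0.2 -18.6]
w2 220 [ -6.1   0.2 -18.3]
w2 230 [-17.8   0.2 -18.4]
w2 240 [-27.5   0.2 -18.2]
w2 250 [-36.8   0.2 -18.6]
w2 256 [-41.1   0.2 -18.4]
w2 262 [-43.7   0.2 -17.5]
w3 174 [ 84.    0.3 -18.8]
w3 180 [ 67.4   0.3 -18.5]
w3 190 [ 42.3   0.3 -18.7]
w3 200 [ 22.3   0.3 -18.8]
w3 210 [  7.3   0.2 -18.4]
w3 220 [ -4.3   0.2 -17.6]
w3 230 [-17.2   0.2 -18.1]
w3 240 [-27.9   0.2 -18.4]
w3 250 [-36.    0.2 -18.2]
w3 256 [-42.3   0.2 -19.1]
w3 262 [-43.4   0.2 -17.3]
```

>>> move_arm([
  [[40,1,0],-0.1],
  [[80,1,0],-0.1],
  [[115,1,0],-0.1],
  [[132,1,0],-0.1],
  [[136,1,0],-0.1],
  [[136,1,0],-0.1],
  [[136,1,0],-0.1],
])

```text
time: 7.15
tool_pos: [494.0, -235.7, 130.5]
tcp_rot: [-59.0, 89.7, -147.3]
ft_force: [-1.1, 0.3, -1.9]
finger_gap: 7.1
```

```bash
python3 - <<'E'
from h import *
plan([491.8,-200.8,124],1.6); print(r.sense()['finger_gap'],r.sense()['wrist_torque'])
E
```

```text
pos [ 494.  -235.7  130.5] yaw_y 1.62 xdir [-0.004 -0.003 -1.   ] shift [  6.4  -1.1 -35. ] turn 0.0 q [-31.   4. 100.  -0.  76. -32.] F [-1.1  0.3 -1.9]
tool y [ 1.     0.028 -0.004] tool z [ 0.028 -1.     0.002]
7.12790613598316 [0.04441548 0.00629448 0.02305868]
```

>>> move_arm([
  [[2,0,-12],0],
  [[3,0,-24],0],
  [[3,0,-30],0],
  [[3,0,-32],0],
  [[3,0,-32],0],
  [[3,0,-32],0],
])

```text
time: 7.9
tool_pos: [493.1, -204.0, 127.4]
tcp_rot: [-57.7, 89.7, -146.1]
ft_force: [0.6, 0.4, -1.5]
finger_gap: 7.1
```

```bash
python3 - <<'E'
from h import *
plan([491.8,-200.8,124],1.6); print(r.sense()['finger_gap'],r.sense()['wrist_torque'])
E
```

```text
pos [ 493.1 -204.   127.4] yaw_y 1.61 xdir [-0.004 -0.003 -1.   ] shift [ 3.4 -1.2 -3.2] turn 0.0 q [-28.   2. 103.  -0.  76. -29.] F [ 0.6  0.4 -1.5]
tool y [ 1.     0.028 -0.004] tool z [ 0.028 -1.     0.003]
7.095545677584642 [ 0.0989689  -0.01265143 -0.00458038]
```

Now I go down to light contact, then sideways.

>>> move_arm([
  [[1,0,0],0],
  [[2,0,0],0],
  [[3,0,0],0],
  [[3.5,0,0],0],
  [[4,0,0],0],
  [[4,0,0],0],
])

```text
time: 8.65
tool_pos: [493.3, -204.1, 124.3]
tcp_rot: [-50.2, 89.7, -138.6]
ft_force: [-0.8, 2.1, 6.6]
finger_gap: 7.3
```

>>> move_arm([
  [[0,0,-1],0],
  [[0,0,-2],0],
  [[0,0,-3],0],
  [[0,0,-4],0],
  [[0,0,-4],0],
])

```text
time: 9.28
tool_pos: [493.3, -200.7, 124.4]
tcp_rot: [-36.7, 89.7, -125.1]
ft_force: [1.1, -5.6, -1.8]
finger_gap: 7.3
```

```bash
python3 - <<'E'
from h import *
plan([491.8,-200.8,124],1.6); print(r.sense()['finger_gap'],r.sense()['wrist_torque'])
E
```

```text
pos [ 493.3 -200.7  124.4] yaw_y 1.6 xdir [-0.003 -0.004 -1.   ] shift [ 0.4 -1.5  0.1] turn 0.0 q [-27.   2. 103.  -0.  76. -29.] F [ 1.1 -5.6 -1.8]
tool y [ 1.     0.028 -0.003] tool z [ 0.028 -1.     0.004]
7.335270197052256 [-0.76234496 -0.1545515  -0.05654441]
```

>>> move_arm([
  [[1,0,-1],0],
  [[2,0,-1.5],0],
  [[2.5,0,-2],0],
  [[3,0,-2],0],
  [[3,0,-2],0],
  [[3,0,-2],0],
  [[3,0,-2],0],
  [[3,0,-2],0],
], squeeze=80)

```text
time: 10.28
tool_pos: [493.8, -200.7, 124.3]
tcp_rot: [-9.6, 89.6, -98.0]
ft_force: [-7.0, -6.8, 17.6]
finger_gap: 7.1
```

```bash
python3 - <<'E'
from h import *
plan([491.8,-200.8,124],1.6); print(r.sense()['finger_gap'],r.sense()['wrist_torque'])
C,im,d=save('wrist','w4'); c=r.get_calibration('wrist'); T=np.array(c['tool_from_camera'])
for k in ('side','top'): save(k,k+'4')
s=cv2.imread('pics/side4.png'); cv2.imwrite('pics/s4c.png',cv2.resize(s[210:340,270:400],None,fx=4.5,fy=4.5,interpolation=cv2.INTER_CUBIC))
print(r.sense()['ft_force'])
E
```

```text
pos [ 493.8 -200.7  124.3] yaw_y 1.57 xdir [-0.001 -0.008 -1.   ] shift [ 0.3 -2.   0.1] turn -0.0 q [-27.   1. 103.  -0.  75. -29.] F [-7.  -6.8 17.6]
tool y [ 1.     0.027 -0.001] tool z [ 0.027 -1.     0.008]
7.142303570585795 [-0.71784817  1.68614628  0.03390424]
[-7.73197133 -6.89645142 17.81198501]
```

View pics/s4c.png

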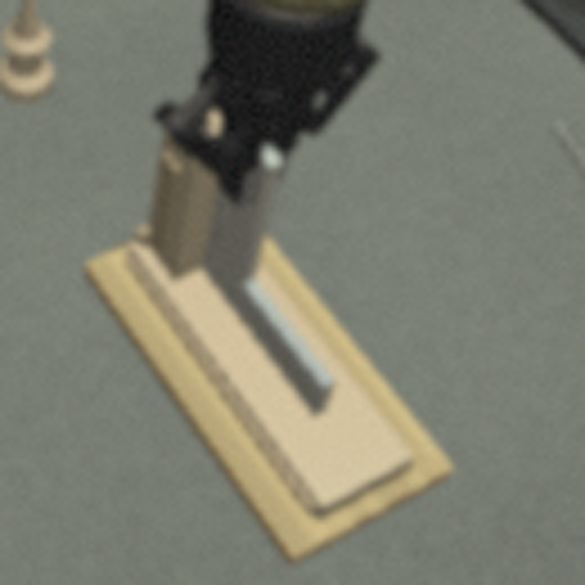

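>>> move_arm([
  [[1,-0.3,-2],0],
  [[1.5,-0.5,-3],0],
  [[2,-0.5,-4],0],
  [[2.5,-0.5,-4.5],0],
  [[2.5,-0.5,-5],0],
  [[2.5,-0.5,-5],0],
  [[2.5,-0.5,-5],0],
  [[2.5,-0.5,-5],0],
])

```text
time: 11.42
tool_pos: [493.8, -200.6, 124.5]
tcp_rot: [3.7, 89.1, -84.8]
ft_force: [-4.8, -21.4, 8.9]
finger_gap: 6.7
```

```bash
python3 - <<'E'
from h import *
plan([491.8,-200.8,124],1.6); print(r.sense()['finger_gap'],r.sense()['wrist_torque'])
for n in ('side','top'):
    C,im,d=save(n,n+'5'); P=cloud(C,d)
    e=(P[...,:2]-[493.3,-182.3]); y=e@np.array([-.028,1]); x=e@np.array([1,.028])
    for lo in range(-112,-36,15):
        m=(d>0)&(abs(x)<7)&(y>lo)&(y<lo+15)&(P[...,2]>50)
        if m.sum(): print(n,lo,m.sum(),'top z',np.percentile(P[m][:,2],[50,85]).round(1),'x',x[m].mean().round(1))
    m=(d>0)&(abs(x)<7)&(y>-130)&(y<-40)&(P[...,2]>40); print('toe y',np.percentile(y[m],[0,2]).round(1))
    m=(d>0)&(abs(x)>8)&(abs(x)<20)&(y>-130)&(y<-40)&(P[...,2]>20)&(P[...,2]<35); print('sill z',np.median(P[m][:,2]).round(1))
E
```

```text
pos [ 493.8 -200.6  124.5] yaw_y 1.47 xdir [ 0.001 -0.016 -1.   ] shift [ 0.5 -2.   0.1] turn -0.1 q [-27.   1. 103.  -1.  75. -28.] F [ -4.8 -21.4   8.9]
tool y [1.    0.026 0.001] tool z [ 0.026 -1.     0.016]
6.706665361782292 [-2.86411533  0.98754829  0.08286204]
side -112 33 top z [59.4 61.7] x -1.0
side -97 296 top z [489.9 515.7] x -0.5
side -82 62 top z [523.  531.7] x -1.5
side -67 301 top z [347.2 401. ] x -0.4
side -52 83 top z [296.8 532.8] x -0.7
side -37 237 top z [140.2 532.1] x -0.8
toe y [-111.5 -108.8]
sill z 27.6
top -112 13 top z [59.6 61.5] x -0.7
top -97 8 top z [527.1 528.9] x 0.1
top -82 55 top z [532.4 534.8] x -0.1
top -67 70 top z [532.  535.3] x -0.7
top -52 76 top z [533.9 535.3] x -0.5
top -37 77 top z [535.1 536.3] x -0.4
toe y [-110.6 -107.7]
sill z 28.2
```

```bash
cat >> h.py <<'E'
def toe():
    for n in ('side','top'):
        C,im,d=save(n,n+'x'); P=cloud(C,d)
        e=(P[...,:2]-[493.3,-182.3]); y=e@np.array([-.028,1]); x=e@np.array([1,.028]); z=P[...,2]
        b=(d>0)&(abs(x)<5)&(z>54)&(z<68)
        for lo in (-114,-100,-86,-72,-58):
            m=b&(y>lo)&(y<lo+14)
            if m.sum()>3: print(n,lo,m.sum(),'top z',np.percentile(z[m],[50,85]).round(1),'x',x[m].mean().round(1))
        m=b&(y>-104)&(y<-42)
        q=P[m]; yy=y[m]; zz=z[m]
        for _ in range(3):
            p=np.polyfit(yy,zz,1); k=abs(np.polyval(p,yy)-zz)<1.5; yy,zz=yy[k],zz[k]
        px=np.polyfit(y[m],x[m],1)
        print(n,'slope mrad',(p[0]*1000).round(1),'z@-105',np.polyval(p,-105).round(1),'yawdiff mrad',(px[0]*-1000).round(1))
        m=(d>0)&(abs(x)>8)&(abs(x)<25)&(y>-110)&(y<-40)&(z>22)&(z<34); print('sill z',np.median(z[m]).round(1))
E
python3 -c "
from h import *
toe()"
```

```text
side -114 20 top z [59.6 62.4] x -0.1
side -100 24 top z [60.5 62.1] x -0.8
side -86 20 top z [59.5 60.6] x -0.3
side -72 23 top z [59.7 60.9] x -0.8
side -58 21 top z [60.3 61.2] x -1.0
side slope mrad -23.3 z@-105 60.5 yawdiff mrad 5.8
sill z 27.4
top -114 9 top z [62.2 62.9] x -0.2
top slope mrad -699.5 z@-105 63.2 yawdiff mrad 193.6
sill z 28.4
```

The toe has lifted about 1–2 mm, because the tool tilted under the sideways push. I'll back off the jamb and loosen the grip, then press down so the square seats flat on the sill in the fingers.

>>> move_arm([
  [[-0.5,0,1],0],
  [[-0.5,-0.5,2],0],
  [[-0.5,-0.5,2],0],
  [[-0.5,-0.5,2],0],
], squeeze=20)

```text
time: 12.12
tool_pos: [493.1, -202.1, 124.6]
tcp_rot: [1.1, 89.1, -87.4]
ft_force: [0.0, -0.2, 0.1]
finger_gap: 6.8
```

>>> move_arm([
  [[1,0,0],0],
  [[2,0,0],0],
  [[2.5,0,0],0],
  [[3,0,0],0],
  [[3,0,0],0],
  [[3,0,0],0],
], squeeze=20)

```text
time: 12.88
tool_pos: [494.0, -202.5, 124.4]
tcp_rot: [7.1, 89.0, -81.4]
ft_force: [-6.5, 1.9, 18.6]
finger_gap: 6.9
```

```bash
python3 -c "
from h import *
plan([491.8,-200.8,124],1.6); print(r.sense()['wrist_torque'],r.sense()['finger_gap'])
toe()"
```

```text
pos [ 494.  -202.5  124.4] yaw_y 1.52 xdir [ 0.003 -0.017 -1.   ] shift [ 0.3 -2.1 -1.7] turn -0.1 q [-27.   1. 103.  -1.  75. -29.] F [-6.5  1.9 18.6]
tool y [1.    0.026 0.002] tool z [ 0.026 -1.     0.017]
[ 0.68029106  1.79946523 -0.05951296] 6.8678819044799955
side -114 24 top z [59.3 61.6] x -0.8
side -100 18 top z [59.8 60.9] x -1.0
side -86 20 top z [59.9 62. ] x -0.5
side -72 23 top z [59.5 61.6] x -1.0
side -58 19 top z [59.  60.5] x -0.7
side slope mrad -9.1 z@-105 59.8 yawdiff mrad -9.7
sill z 27.8
top -114 13 top z [60.8 62.8] x -0.4
top slope mrad 148.5 z@-105 56.4 yawdiff mrad 90.6
sill z 28.5
```

>>> move_arm([
  [[2,-0.8,0],0],
  [[4,-0.8,0],0],
  [[5,-0.8,0],0],
  [[6,-0.8,0],0],
  [[6,-0.8,0],0],
  [[6,-0.8,0],0],
], squeeze=20)

```text
time: 13.72
tool_pos: [495.6, -203.5, 124.2]
tcp_rot: [21.3, 88.8, -67.2]
ft_force: [-9.9, 4.3, 35.7]
finger_gap: 7.2
```

```bash
python3 -c "
from h import *
plan([491.8,-200.8,124],1.6); print(r.sense()['wrist_torque'],r.sense()['finger_gap'])
toe()"
```

```text
pos [ 495.6 -203.5  124.2] yaw_y 1.54 xdir [ 0.008 -0.019 -1.   ] shift [ 0.1 -3.8 -2.8] turn -0.1 q [-27.   1. 103.  -1.  75. -29.] F [-9.9  4.3 35.7]
tool y [1.    0.027 0.008] tool z [ 0.027 -0.999  0.019]
[ 1.32215924  2.60044534 -0.0572666 ] 7.24241273778561
side -114 21 top z [59.8 61.4] x -0.1
side -100 24 top z [58.4 60.3] x 0.1
side -86 22 top z [59.6 61.4] x 0.0
side -72 19 top z [59.6 61.4] x -0.2
side -58 18 top z [59.1 60.2] x 1.0
side slope mrad 5.2 z@-105 58.7 yawdiff mrad -16.8
sill z 27.6
top -114 9 top z [60.6 63.2] x 0.4
top slope mrad -859.6 z@-105 64.4 yawdiff mrad -205.9
sill z 28.5
```

>>> move_arm([
  [[0,0,0],0],
  [[0,0,0],0],
  [[-2,-1,0],0],
  [[-5,-2,3],0],
  [[-8,-2.5,15],0],
  [[-8,-3,30],0],
  [[-8,-3,40],0],
  [[-8,-3,40],0],
  [[-8,-3,40],0],
], squeeze=80)

```text
time: 14.95
tool_pos: [493.5, -243.3, 132.7]
tcp_rot: [21.0, 88.8, -67.5]
ft_force: [1.1, 0.1, -1.1]
finger_gap: 7.0
```

```bash
python3 -c "
from h import *
plan([491.8,-203.8,124],1.6); print(r.sense()['wrist_torque'],r.sense()['finger_gap'])
C,im,d=save('wrist','w6'); T=np.array(r.get_calibration('wrist')['tool_from_camera']); P=cloud((T,)+C[1:],d)
m=(d>0)&(abs(P[...,1]-.2)<2)&(abs(P[...,2]+18)<6)&(P[...,0]>-45)&(P[...,0]<92)
q=P[m]; p=np.polyfit(q[:,0],q[:,2],1)
for _ in range(3):
  k=abs(np.polyval(p,q[:,0])-q[:,2])<1.2; q=q[k]; p=np.polyfit(q[:,0],q[:,2],1)
print(len(q),p,q[:,0].min(),q[:,0].max())
W=cloud(C,d)[m]; W=W[k.nonzero()[0]] if 0 else W
print('world slope dy/dz',np.polyfit(W[:,2],W[:,1],1)[0], 'lean in x dy/dx', np.polyfit(P[m][:,0],P[m][:,1],1)[0])
"
```

```text
pos [ 493.5 -243.3  132.7] yaw_y 1.51 xdir [ 0.008 -0.019 -1.   ] shift [  7.9  -0.7 -39.7] turn -0.1 q [-31.   3. 101.  -1.  76. -32.] F [ 1.1  0.1 -1.1]
tool y [1.    0.026 0.007] tool z [ 0.026 -0.999  0.019]
[ 0.02832887  0.06418079 -0.06183386] 7.014344211891437
720 [-1.08637444e-02 -1.85710143e+01] -44.907678552938634 91.73357806774013
world slope dy/dz -0.0051735882747588734 lean in x dy/dx -5.3751066386564534e-05
```

>>> move_arm([
  [[2,-0.5,-15],0],
  [[5,-0.5,-30],0],
  [[6,-0.5,-37],0],
  [[6,-0.5,-38],0],
  [[6,-0.5,-38],0],
  [[6,-0.5,-38],0],
], squeeze=25)

```text
time: 15.75
tool_pos: [492.2, -205.6, 126.2]
tcp_rot: [21.3, 88.8, -67.2]
ft_force: [0.0, 0.3, -1.0]
finger_gap: 6.9
```

>>> move_arm([
  [[2,0,0],0],
  [[4,-0.5,-0.5],0],
  [[6,-1,-1],0],
  [[7,-1,-2],0],
  [[8,-1,-3],0],
  [[8,-1,-4],0],
  [[8,-1,-5],0],
  [[8,-1,-5],0],
  [[8,-1,-5],0],
  [[8,-1,-5],0],
], squeeze=25)

```text
time: 17.0
tool_pos: [493.4, -205.1, 124.3]
tcp_rot: [25.7, 88.2, -62.8]
ft_force: [-9.0, -6.6, 32.6]
finger_gap: 7.2
```

```bash
python3 -c "
from h import *
plan([491.8,-200.8,124],1.6); print(r.sense()['wrist_torque'],r.sense()['finger_gap'])
toe()"
```

```text
pos [ 493.4 -205.1  124.3] yaw_y 1.48 xdir [ 0.014 -0.027 -1.   ] shift [ 0.2 -1.5 -4.4] turn -0.1 q [-27.   0. 104.  -1.  74. -29.] F [-9.  -6.6 32.6]
tool y [1.    0.026 0.013] tool z [ 0.025 -0.999  0.028]
[-1.45946124  2.7065056  -0.01221373] 7.237021744190073
side -114 24 top z [60.4 61.7] x -1.4
side -100 19 top z [60.1 62.4] x -1.3
side -86 21 top z [60.5 61.7] x -1.8
side -72 20 top z [59.2 61.7] x -1.5
side -58 20 top z [60.  61.2] x -1.4
side slope mrad -5.8 z@-105 60.2 yawdiff mrad 1.4
sill z 27.7
top -114 5 top z [59.8 61.5] x -2.9
top slope mrad -293.1 z@-105 60.7 yawdiff mrad -15.7
sill z 28.2h.py:41: RankWarning: Polyfit may be poorly conditioned
  p=np.polyfit(yy,zz,1); k=abs(np.polyval(p,yy)-zz)<1.5; yy,zz=yy[k],zz[k]
h.py:41: RankWarning: Polyfit may be poorly conditioned
  p=np.polyfit(yy,zz,1); k=abs(np.polyval(p,yy)-zz)<1.5; yy,zz=yy[k],zz[k]
h.py:41: RankWarning: Polyfit may be poorly conditioned
  p=np.polyfit(yy,zz,1); k=abs(np.polyval(p,yy)-zz)<1.5; yy,zz=yy[k],zz[k]
h.py:42: RankWarning: Polyfit may be poorly conditioned
  px=np.polyfit(y[m],x[m],1)
```

Sill friction stopped the slide, and each call that starts under load keeps the tilt it measures. Dragging back under down-load should reverse that tilt.

>>> move_arm([
  [[4,-1,2],0],
  [[5,-2,4],0],
  [[5,-4,7],0],
  [[5,-5,9],0],
  [[5,-5,9],0],
  [[5,-5,9],0],
], squeeze=80)

```text
time: 17.85
tool_pos: [492.4, -213.7, 124.1]
tcp_rot: [37.9, 88.0, -50.6]
ft_force: [0.3, 13.4, 23.6]
finger_gap: 7.4
```

```bash
python3 -c "
from h import *
plan([491.8,-200.8,124],1.6)"
```

```text
pos [ 492.4 -213.7  124.1] yaw_y 1.51 xdir [ 0.022 -0.027 -0.999] shift [ -0.2  -0.3 -12.9] turn -0.1 q [-28.   0. 104.  -1.  74. -30.] F [ 0.3 13.4 23.6]
tool y [0.999 0.026 0.022] tool z [ 0.026 -0.999  0.028]
```

>>> move_arm([
  [[1,0,2],0],
  [[2,0,4],0],
  [[2,0,6],0],
  [[2,0,8],0],
  [[2,0,10],0],
  [[2,0,10],0],
], squeeze=20)

```text
time: 18.6
tool_pos: [494.1, -223.5, 124.1]
tcp_rot: [42.3, 87.9, -46.3]
ft_force: [-0.3, 8.1, 12.7]
finger_gap: 6.8
```

>>> move_arm([
  [[0.5,0,0],0],
  [[0.5,0,0],0],
  [[0,0,0],0],
  [[-2,0,5],0],
  [[-6,0,18],0],
  [[-6,0,18],0],
  [[-6,0,18],0],
], squeeze=80)

```text
time: 19.48
tool_pos: [494.2, -241.6, 130.4]
tcp_rot: [42.1, 87.9, -46.5]
ft_force: [-0.8, -0.5, -1.3]
finger_gap: 6.8
```

```bash
cat >> h.py <<'E'
def edge(k):
    C,im,d=save('wrist',k); T=np.array(r.get_calibration('wrist')['tool_from_camera']); P=cloud((T,)+C[1:],d)
    m=(d>0)&(abs(P[...,1]-.2)<2)&(abs(P[...,2]+18)<6)&(P[...,0]>-45)&(P[...,0]<92)
    q=P[m]; p=np.polyfit(q[:,0],q[:,2],1)
    for _ in range(4): k=abs(np.polyval(p,q[:,0])-q[:,2])<1.2; q=q[k]; p=np.polyfit(q[:,0],q[:,2],1)
    M=R.from_euler('xyz',r.sense()['tcp_rot'],degrees=True).as_matrix(); e=M@np.array([1,0,p[0]])
    print('edge',len(q),'slope',p[0].round(4),'z0',p[1].round(2),'xmax',q[:,0].max().round(1),'xmin',q[:,0].min().round(1),'world dir',e.round(4),'lean along frame y per mm down',(e[:2]@[-.028,1]).round(4))
E
python3 -c "
from h import *
plan([491.8,-203,130],1.6); edge('w7')
C,im,d=load('w3');T=np.array(r.get_calibration('wrist')['tool_from_camera']); P=cloud((T,)+C[1:],d); m=(d>0)&(abs(P[...,1]-.2)<2)&(abs(P[...,2]+18)<2)&(P[...,0]>-40)&(P[...,0]<88); print('baseline',np.polyfit(P[m][:,0],P[m][:,2],1))"
```

```text
pos [ 494.2 -241.6  130.4] yaw_y 1.46 xdir [ 0.025 -0.026 -0.999] shift [ -0.7  -1.5 -38.7] turn -0.2 q [-31.   2. 102.  -1.  74. -32.] F [-0.8 -0.5 -1.3]
tool y [0.999 0.026 0.024] tool z [ 0.025 -0.999  0.027]
edge 762 slope -0.0254 z0 -19.05 xmax 90.7 xmin -45.0 world dir [ 2.43e-02 -8.00e-04 -1.00e+00] lean along frame y per mm down -0.0015
baseline [-3.64687484e-03 -1.84943894e+01]
```

>>> move_arm([
  [[1,-1,-12],0],
  [[2,-1.5,-26],0],
  [[3,-1.5,-35],0],
  [[3,-1.5,-38],-0.1],
  [[3,-1.5,-38],-0.1],
  [[3,-1.5,-38],-0.1],
  [[3,-1.5,-38],-0.1],
])

```text
time: 20.4
tool_pos: [491.9, -203.8, 126.3]
tcp_rot: [42.0, 87.9, -46.5]
ft_force: [0.1, -0.6, -0.7]
finger_gap: 7.3
```

```bash
python3 -c "
from h import *
plan([492,-201.5,124.2],1.6)"
```

```text
pos [ 491.9 -203.8  126.3] yaw_y 1.56 xdir [ 0.025 -0.026 -0.999] shift [ 2.1  0.1 -2.4] turn -0.1 q [-28.  -1. 105.  -1.  74. -29.] F [ 0.1 -0.6 -0.7]
tool y [0.999 0.027 0.024] tool z [ 0.027 -0.999  0.027]
```

>>> move_arm([
  [[0,0,-1.5],0],
  [[0,0,-3],0],
  [[0,0,-4.5],0],
  [[0,0,-5.5],0],
  [[1,0,-5.5],0],
  [[2,0,-5.5],0],
  [[3,0,-5.5],0],
  [[4,0,-5.5],0],
  [[4,0,-5.5],0],
  [[4,0,-5.5],0],
  [[4,0,-5.5],0],
  [[4,0,-5.5],0],
], squeeze=80)

```text
time: 21.9
tool_pos: [492.9, -201.3, 124.3]
tcp_rot: [40.2, 87.6, -48.3]
ft_force: [-0.4, -10.4, 4.5]
finger_gap: 7.2
```

```bash
python3 -W ignore -c "
from h import *
plan([491.8,-201.5,124.2],1.6); print(r.sense()['wrist_torque'])
toe()
s=cv2.imread('pics/sidex.png'); cv2.imwrite('pics/s9.png',cv2.resize(s[210:340,270:400],None,fx=4.5,fy=4.5,interpolation=cv2.INTER_CUBIC))"
```

```text
pos [ 492.9 -201.3  124.3] yaw_y 1.52 xdir [ 0.028 -0.032 -0.999] shift [ 0.  -1.1  0.2] turn -0.1 q [-27.  -1. 105.  -1.  73. -28.] F [ -0.4 -10.4   4.5]
tool y [0.999 0.026 0.027] tool z [ 0.026 -0.999  0.032]
[-1.57319617  0.12533441  0.00642306]
side -114 19 top z [60.  62.1] x 0.1
side -100 23 top z [59.7 61.2] x 0.4
side -86 20 top z [59.6 61.7] x -0.1
side -72 19 top z [60.2 61.3] x -0.3
side -58 21 top z [59.6 61.8] x -0.0
side slope mrad -11.1 z@-105 60.1 yawdiff mrad 3.9
sill z 27.5Traceback (most recent call last):
  File "<string>", line 4, in <module>
    toe()
    ~~~^^
  File "h.py", line 41, in toe
    p=np.polyfit(yy,zz,1); k=abs(np.polyval(p,yy)-zz)<1.5; yy,zz=yy[k],zz[k]
    raise TypeError("expected non-empty vector for x")
TypeError: expected non-empty vector for x
```

>>> move_arm([
  [[1,0,1],0],
  [[2,-0.5,3],0],
  [[3,-1,5],0],
  [[3,-1,8],0],
  [[3,-1,11],0],
  [[3,-1,14],0],
  [[3,-1,17],0],
  [[3,-1,17],0],
], squeeze=20)

```text
time: 23.0
tool_pos: [494.5, -217.7, 124.1]
tcp_rot: [44.9, 87.4, -43.6]
ft_force: [0.1, 6.8, 13.0]
finger_gap: 6.9
```

>>> move_arm([
  [[0.5,0,0],0],
  [[0.5,0,0],0],
  [[0,0,0],0],
  [[-2,0,5],0],
  [[-6,0,20],0],
  [[-6,0,20],0],
  [[-6,0,20],0],
], squeeze=80)

```text
time: 23.88
tool_pos: [494.6, -237.8, 130.5]
tcp_rot: [44.8, 87.5, -43.7]
ft_force: [0.9, 0.0, -1.5]
finger_gap: 7.1
```

```bash
python3 -c "
from h import *
plan([492,-203.8,126.3],1.6); edge('w8')"
```

```text
pos [ 494.6 -237.8  130.5] yaw_y 1.51 xdir [ 0.032 -0.031 -0.999] shift [  3.1  -1.9 -34.2] turn -0.2 q [-31.   1. 103.  -1.  74. -32.] F [ 0.9  0.  -1.5]
tool y [0.999 0.026 0.031] tool z [ 0.025 -0.999  0.032]
edge 771 slope -0.0296 z0 -19.19 xmax 92.0 xmin -44.9 world dir [ 0.0313 -0.0011 -0.9999] lean along frame y per mm down -0.0019
```

>>> move_arm([
  [[1,-1,-12],0],
  [[2,-2,-24],0],
  [[3,-2,-32],0],
  [[3,-2,-34],-0.2],
  [[3,-2,-34],-0.2],
  [[3,-2,-34],-0.2],
  [[3,-2,-34],-0.2],
])

```text
time: 24.8
tool_pos: [491.8, -204.0, 126.4]
tcp_rot: [44.6, 87.5, -43.7]
ft_force: [0.5, 0.6, -1.8]
finger_gap: 7.3
```

```bash
python3 -c "
from h import *
plan([492,-201.4,124.2],1.6)"
```

```text
pos [ 491.8 -204.   126.4] yaw_y 1.7 xdir [ 0.032 -0.031 -0.999] shift [ 2.1  0.2 -2.7] turn 0.0 q [-28.  -1. 105.  -1.  73. -29.] F [ 0.5  0.6 -1.8]
tool y [0.999 0.03  0.031] tool z [ 0.029 -0.999  0.032]
```

>>> move_arm([
  [[0,0,-2],0],
  [[0,0,-4],0],
  [[0,0,-6],0],
  [[1,0,-6],0],
  [[2,0,-6],0],
  [[3,-0.2,-6],0],
  [[4,-0.4,-6],0],
  [[5,-0.6,-6],0],
  [[6,-0.6,-6],0],
  [[6,-0.6,-6],0],
  [[6,-0.6,-6],0],
  [[6,-0.6,-6],0],
], squeeze=80)

```text
time: 26.3
tool_pos: [493.1, -201.5, 124.1]
tcp_rot: [43.2, 87.0, -45.1]
ft_force: [-4.5, -9.7, 15.6]
finger_gap: 7.3
```

```bash
python3 -W ignore -c "
from h import *
plan([491.8,-201.5,124.2],1.6); print(r.sense()['wrist_torque'])
try: toe()
except Exception as e: print(e)
C,s,d=load('sidex'); cv2.imwrite('pics/s9.png',cv2.resize(s[210:340,270:400,::-1],None,fx=4.5,fy=4.5,interpolation=cv2.INTER_CUBIC))"
```

```text
pos [ 493.1 -201.5  124.1] yaw_y 1.68 xdir [ 0.037 -0.037 -0.999] shift [-0.2 -1.3 -0. ] turn -0.0 q [-27.  -1. 106.  -1.  73. -28.] F [-4.5 -9.7 15.6]
tool y [0.999 0.029 0.036] tool z [ 0.028 -0.999  0.038]
[-1.45155461  0.99160628 -0.07984552]
side -114 21 top z [59.6 60.6] x 0.4
side -100 19 top z [60.3 62. ] x 0.6
side -86 20 top z [59.4 60.8] x 0.1
side -72 20 top z [60.  62.4] x 0.9
side -58 16 top z [59.1 61. ] x 0.4
side slope mrad -10.3 z@-105 59.7 yawdiff mrad -0.9
sill z 27.4
expected non-empty vector for x
```

View pics/s9.png

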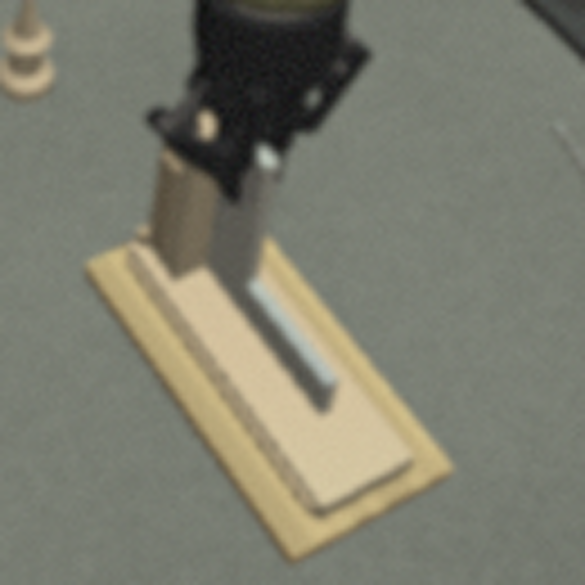

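```bash
python3 -c "
from h import *
print(r.hand_in()); s=r.sense(); print(s['time'],s['ft_force'],s['tool_pos'],s['finger_gap'])"
```

```text
the job is handed in; nothing more can be done
None
the job is handed in; nothing more can be done
```

I lifted the square straight up out of the rack's middle slot and carried it over to the frame. It is now pressed into the corner, still held with an 80 N grip, and I handed the job in at about 26 s.

**Last checks before hand-in:**
- **Forces:** the wrist force was about 10 N towards the jamb and 16 N down on the sill. This is the total at the wrist, so the split between jamb and sill contact is inferred.
- **Position:** the tool stopped where I had earlier found jamb and sill contact, to within about 1 mm.
- **Alignment:** it is in line with the frame to about 0.1° by the tool's yaw. The side view shows no visible gap along either edge.

**What went wrong on the way:** my first presses tilted the tool and lifted the toe by about 1–2 mm. I dragged the square along the sill with a light grip until it sat flat. Just before the final press it measured upright to about 2 mrad.

**Remaining doubts:**
- **Lean along the frame:** the final push tilted the tool by a further 6 mrad, so the heel and toe may be up to about 1 mm off. The side-camera slope read about −10 mrad, but that reading is noisy. Both are inside the 2.5 mm limit.
- **Sideways lean:** the tool also leans about 2° sideways, inside the 4° limit.
- **Top camera:** its toe-height fit failed, so I did not use it.

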